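# Fetch the maquette from behind the spray cans

### The arm

A 6-joint arm with a two-finger parallel gripper is mounted at the origin on the work surface. World frame = base frame: x ahead of the robot, y to its left, z up, the work surface at z = 0. Lengths are in m, angles in rad, forces in N, time in s.
With the tool pointing down it reaches from about 0.35 to 0.775 m from the base axis. Payload 7.3 kg.
Tool frame: the origin (TCP) lies at the very end of the fingers, on their centre line; the grasp point (between the pads) lies 19 mm behind it; z points along the fingers, y is the line along which they close (so a half turn about z gives the same grasp; the last joint's range is limited). The gripper opens to 92 mm and grips with 3 to 60 N. Pads are 19 mm wide; open, the fingers measure 130 mm over their backs; the gripper's body (75 mm by 190 mm) begins 47 mm behind the grasp point.
Start: joints at [-1.371, 0.342, 1.524, -0, 1.275, -0.146], TCP at [0.178, -0.494, 0.2] pointing down, gripper open.
Joint ranges: [-2.53, 2.53], [-0.77, 2.02], [0.04, 2.7], [-1, 4.14], [0.28, 2.66], [-3.11, 3.11]. Speed limits (rad/s): [2.57, 2.57, 3.14, 3.14, 3.14, 3.14].

### API

Orientations are given as a rotation vector (axis times angle).
In Python, from station import robot, vision gives the robot as it stands.
- The arm moves only by the shell command python3 -m pendant [OPENING] [FORCE], which reads ROWS from standard input. ROWS is a JSON list of rows, 1 to 10 of them, each of 4 numbers: dx, dy, dz in m, then a turn about the tool's z in rad; each row is the pose to reach, as a shift and turn from the pose commanded when the command began, along the tool's axes at that moment; what a row does not reach only later rows make up. A row lasts 1/12 s, in which the tool goes at most 0.0417 m and 0.125 rad, less where a joint would pass 70% of its speed; a pose out of reach is approached as far as the arm can. OPENING is the finger opening in m, set as the command begins (- or left out keeps the last). The fingers move at their own pace and stop on an object; FORCE is the grip in N (left out, the last holds). Time passes only in rows, so rows that do not move let the fingers close. It prints the time, the measured TCP pose, the force, the opening and the grip force at its end. Input that does not fit is refused with a message, and nothing moves.
- robot.get_state(): the state, without advancing time (a new reading comes with each control period).
- vision.grab_frame(name): name is "side" or "top" or "wrist"; returns the picture (384x512x3 uint8, red, green, blue); there is no depth.
- vision.get_calibration(name): a dict with "vertical_fov" (degrees; the focal length in pixels is half the picture's height over the tangent of half this angle, whatever the lens; pixels are square), "cx", "cy" (the principal point, pixels), "extrinsics" (4x4, takes a point from camera to world coordinates); the wrist camera has in their place "T_tool_cam" (4x4, takes a point from camera to tool coordinates, whose origin is the TCP and whose axes are the flange's). Camera axes: x right, y down, z forward; pixel columns grow to the right and rows downward; lengths in m; the calibration is good to about 2 mm. A picture is of the moment at which its call begins: read the wrist's pose just before it. get_calibration takes no time and is no camera call.
- robot.finish_job(): hands the job in; it is judged then, once.
Trained networks look in the newest picture that a camera, given by its name, has taken for a name from the list of things; names that differ only in an ending like _2 or _b are one class to them, and where a whole thing is asked for, a point or a joint stands for the part that bears it (a point fixed in the world has none). Each returns a list of dicts, best first, with "conf" (0 to 1); they miss things now and then, are a little off and sometimes report something else, mostly with a low value. They report only what shows in the picture. A call takes as long as a camera call. They do not tell look-alikes from the thing itself.
- vision.look_for(query, camera): "position" ([x, y, z] in m, in the coordinates of the camera as it stood for that picture, good to about 4 mm: the middle of the surface that is visible of it).
- vision.spot_point(query, camera): "position" ([x, y, z] in m, in the coordinates of the camera as it stood for that picture, good to about 4 mm: a listed point, or the origin of a listed thing).
The state is a dict: "t": time; "joint_pos": joint angles; "joint_velocities": joint speeds; "tau": joint torques, N m; "tool_pos": TCP position; "orientation": TCP orientation; "ft_force": force on the tool from outside, world axes, zero at the start; "ft_torque": the same for the moment, N m; "grip_width": finger opening in m; "grasp_force": force on a finger pad.
Only numpy, scipy, OpenCV 4.12 (cv2) and the standard library are available. Lean on these libraries where they do the work, as an engineer would, in place of code of your own. Each camera call takes 0.05 s, during which the arm holds its last target. There are 200 camera calls.

### The job

The little white maquette stands hemmed in by three spray cans: first stand all three cans upright in the white side tray without shifting the maquette, then set the maquette upright in the middle of the turntable, inside its dark circle, while the cans wait in the tray. After that put every can back, upright, centred on the coaster of its own colour. Don't let anything fall over, put the maquette down rather than dropping it, and leave the amber jar where it is.

Things in the scene. Friction and masses are not known exactly. Their poses are not given: they have to be found in the camera images.
- can_orange: small orange spray-paint can, a plain upright cylinder 52 mm in diameter and 130 mm tall, 0.2 kg or so, cap the same width as the can; body and cap orange. Loose; at the start it stands on the coaster of its own colour. Origin: centre of its underside, z up along the can
- can_teal: small teal (blue-green) spray-paint can, a plain upright cylinder 52 mm in diameter and 130 mm tall, 0.2 kg or so, cap the same width as the can; body and cap teal (blue-green). Loose; at the start it stands on the coaster of its own colour. Origin: centre of its underside, z up along the can
- can_black: small black spray-paint can, a plain upright cylinder 52 mm in diameter and 130 mm tall, 0.2 kg or so, cap the same width as the can; body and cap black. Loose; at the start it stands on the coaster of its own colour. Origin: centre of its underside, z up along the can
- coaster_orange: orange round coaster, 74 mm in diameter, 4 mm thick, fixed on the plywood board: home of the orange can. Origin: centre of its underside, so a can stands on it with its origin 4 mm above. The three coasters lie in an arc, each 75 mm from the middle of the board, neighbours 88 mm apart
- coaster_teal: teal (blue-green) round coaster, 74 mm in diameter, 4 mm thick, fixed on the plywood board: home of the teal can. Origin: centre of its underside, so a can stands on it with its origin 4 mm above. The three coasters lie in an arc, each 75 mm from the middle of the board, neighbours 88 mm apart
- coaster_black: black round coaster, 74 mm in diameter, 4 mm thick, fixed on the plywood board: home of the black can. Origin: centre of its underside, so a can stands on it with its origin 4 mm above. The three coasters lie in an arc, each 75 mm from the middle of the board, neighbours 88 mm apart
- maquette: sculptor's maquette: plaster-white block 64 mm long (its x) by 44 mm wide (its y) by 34 mm high, with a small ochre block 34 x 26 mm on top of it (its y width is 26 mm), 50 mm high in all, 0.15 kg or so. Loose; it stands in the middle of a fixed round plywood board (244 mm across, 10 mm thick, lying on the bench), hemmed in by the cans. Origin: centre of its underside, z up
- tray: white side tray, fixed, open on top: 280 mm long (its x) by 130 mm wide (its y), rim 14 mm high, walls and floor 4 mm thick; empty at the start. It has room for the three cans in a row along its x at 85 mm spacing. Lies to the left or the right of the board. Origin: centre of its underside; z up
- turntable: sculptor's turntable, fixed (does not turn): round aluminium disc 156 mm across on a dark foot, its top 45 mm above the bench, with a thin dark circle 100 mm across drawn on it about the middle. Stands on the other side of the board from the tray. Origin: on its axis, at bench level (45 mm below the top)
- jar: bystander: closed amber glass jar with a white lid, 62 mm across, 82 mm tall, standing on the bench off the near side of the board, to the left or right; it is not part of the job. Origin: centre of its underside
Not all that is in view belongs to the job. What is shaped like the can_black but pink or yellow is not meant. Leave any turquoise look-alike of the maquette alone.

How it is judged:
By the outcome, as a careful person would: the job done as asked, in the order asked, and still so for the second after the job is handed in, with the robot touching nothing.
It also fails if it takes over 144 s, if anything falls off the work surface, if the arm or the gripper's body presses on something with over 40 N, if the wrist force passes 120 N, or if a joint passes its speed limit or range.

## Working session

There is one attempt and no reset: what is moved stays moved. The work goes in short steps, Python scripts to look and compute and a shell command to move; the robot and the scene stay as the last step left them, time stands still between calls to the robot, and variables do not carry over. Pictures are saved under pics/ and viewed, at most 14 in all, crops included, and the job is handed in when it is done.

```bash
mkdir -p pics; cat > h.py <<'E'
import numpy as np, cv2
from station import robot, vision
from scipy.spatial.transform import Rotation as R
def T_tool():
    s=robot.get_state(); T=np.eye(4); T[:3,:3]=R.from_rotvec(s['orientation']).as_matrix(); T[:3,3]=s['tool_pos']; return T
def ext(n):
    c=vision.get_calibration(n)
    return T_tool()@np.array(c['T_tool_cam']) if n=='wrist' else np.array(c['extrinsics'])
def f(n): return 192/np.tan(np.radians(vision.get_calibration(n)['vertical_fov'])/2)
def proj(n,p,E=None):
    c=vision.get_calibration(n); E=ext(n) if E is None else E
    q=np.linalg.inv(E)@np.r_[p,1]; return np.round([c['cx']+f(n)*q[0]/q[2],c['cy']+f(n)*q[1]/q[2]],1)
def ray(n,u,v,z,E=None):
    c=vision.get_calibration(n); E=ext(n) if E is None else E
    d=E[:3,:3]@np.array([(u-c['cx'])/f(n),(v-c['cy'])/f(n),1]); o=E[:3,3]; return o+d*(z-o[2])/d[2]
def w(n,p,E=None):
    E=ext(n) if E is None else E
    return (E@np.r_[p,1])[:3]
E
cat > m.py <<'E'
from h import *
for n in ['top','side']:
    im=vision.grab_frame(n); cv2.imwrite(f'pics/{n}0.png',im[:,:,::-1])
    print(n,ext(n)[:3,3].round(3))
    for q in ['can_orange','can_teal','can_black','coaster_orange','coaster_teal','coaster_black','maquette','tray','turntable','jar']:
        for d in vision.spot_point(q,n)[:4]:
            p=w(n,d['position']); print(n,q,round(d['conf'],2),p.round(3),proj(n,p))
s=robot.get_state();print(s['t'],T_tool().round(3))
E
python3 m.py
```

```text
top [ 0.357 -0.004  0.775]
top can_orange 0.76 [0.594 0.094 0.013] [207.2 157.2]
top can_teal 0.95 [ 0.563 -0.049  0.014] [277.8 171.3]
top can_black 0.94 [ 0.396 -0.007 -0.001] [257.7 255.8]
top can_black 0.93 [0.532 0.033 0.009] [237.1 187.2]
top can_black 0.78 [ 0.302  0.16  -0.   ] [170.9 305.8]
top coaster_orange 0.8 [0.601 0.09  0.008] [209.3 154.7]
top coaster_teal 0.57 [ 0.561 -0.048  0.011] [277.1 172.9]
top coaster_teal 0.36 [0.595 0.096 0.012] [206.3 156.9]
top coaster_black 0.89 [0.533 0.03  0.008] [238.5 187.1]
top maquette 0.68 [ 0.667  0.241 -0.002] [138.6 126.7]
top maquette 0.63 [0.499 0.289 0.002] [109.9 205.4]
top maquette 0.56 [0.604 0.012 0.015] [247.3 151.8]
top maquette 0.5 [0.53  0.03  0.007] [238.4 188.2]
top tray 0.85 [ 0.506 -0.294 -0.004] [398.5 199.6]
top turntable 0.74 [ 0.499  0.289 -0.001] [110.6 205.3]
top turntable 0.74 [0.597 0.095 0.012] [206.5 156.2]
top jar 0.98 [ 0.401  0.125 -0.003] [190.6 253.5]
side [0.111 0.58  0.748]
side can_orange 0.93 [0.599 0.092 0.014] [189.1 218.6]
side can_teal 0.79 [ 0.56  -0.045  0.012] [239.4 189.8]
side can_black 0.65 [0.531 0.033 0.01 ] [230.2 215.7]
side can_black 0.6 [ 0.306  0.166 -0.003] [287.4 313.6]
side can_black 0.57 [ 0.39  -0.007 -0.   ] [294.6 234.6]
side coaster_orange 0.56 [0.595 0.091 0.012] [190.9 219.6]
side coaster_teal 0.41 [ 0.561 -0.045  0.007] [239.2 191.2]
side coaster_black 0.84 [0.53  0.036 0.009] [229.7 217.5]
side coaster_black 0.23 [0.504 0.291 0.001] [161.4 309.6]
side maquette 0.77 [ 0.666  0.245 -0.002] [117.6 256.1]
side maquette 0.63 [0.604 0.012 0.013] [209.5 196.6]
side tray 0.92 [ 0.504 -0.29   0.002] [310.5 146.9]
side turntable 0.72 [ 0.504  0.29  -0.001] [162.1 309.7]
side jar 0.83 [0.399 0.124 0.002] [257.8 273.4]
1.1 [[ 0.941  0.339  0.     0.178]
 [ 0.339 -0.941 -0.    -0.494]
 [-0.     0.    -1.     0.2  ]
 [ 0.     0.     0.     1.   ]]
```

```bash
python3 -c "
import cv2
a=cv2.imread('pics/top0.png');cv2.imwrite('pics/top0b.png',cv2.resize(a,(800,600),interpolation=cv2.INTER_CUBIC))"
```

```text
(no output)
```

View pics/top0b.png

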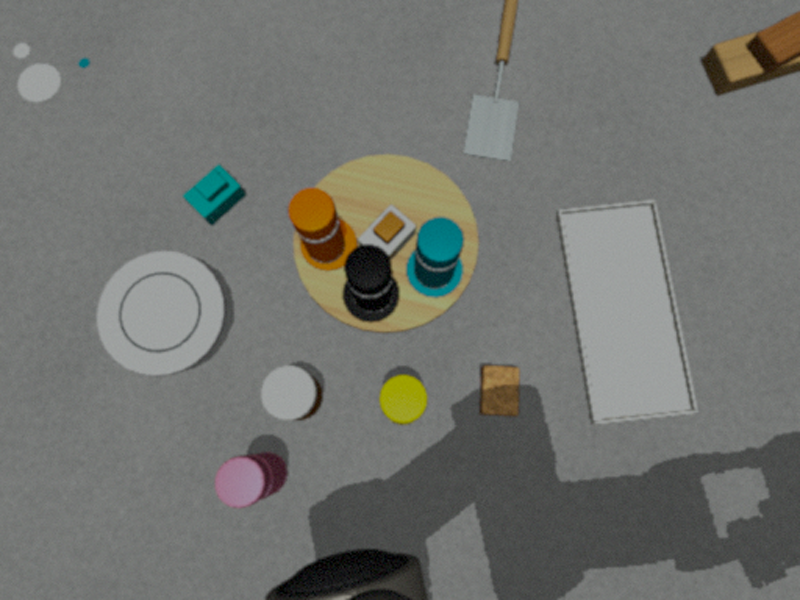

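View pics/side0.png

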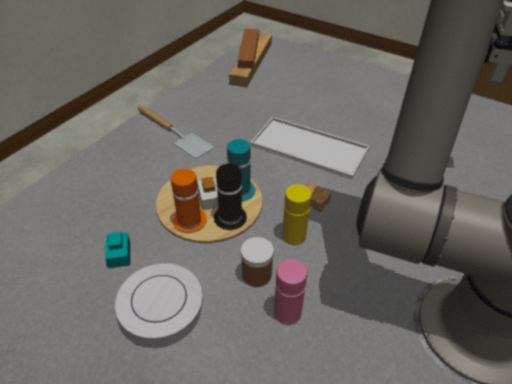

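Top view in 800x600 pixels: orange can base (325,245), teal (434,268), black (370,292), white maquette (388,234), tray (625,310), turntable (160,312), jar (290,393).

- **can_black:** the candidates are at (370,292), (403,400) and (243,480). The last two are yellow and pink, so the first, black and on the black coaster, is the one.
- **maquette:** the candidates are the white one at (388,234) and the turquoise one at (215,195). The white one with the ochre top in the middle of the board fits.

I'll confirm both in one crop.

```bash
python3 - <<'E'
from h import *
a=cv2.imread('pics/top0.png'); c=a[90:220,110:310]; cv2.imwrite('pics/crop0.png',cv2.resize(c,(800,520),interpolation=cv2.INTER_CUBIC))
k=512/800
for n,u,v in [('BL',593,422),('TL',558,211),('TR',655,201),('BR',694,410)]: print(n,ray('top',u*k,v*k,.014).round(4))
print('board',ray('top',386*k,242*k,.01).round(4))
print('ttable',ray('top',160*k,312*k,.045).round(4))
from scipy.optimize import least_squares
m={'o':[.5965,.0925],'b':[.5315,.0335],'t':[.5615,-.047]}
def res(p):
    c=p[:2];r=[]
    for i,k in enumerate('obt'):
        a=p[2]+(i-1)*2*np.arcsin(44/75); r+=list(c+.075*np.array([np.cos(a),np.sin(a)])-m[k])
    return r
best=min((least_squares(res,[.6,.012,a*.5]) for a in range(12)),key=lambda s:s.cost)
print(best.x,best.cost)
for i,k in enumerate('obt'):
    a=best.x[2]+(i-1)*2*np.arcsin(44/75);print(k,best.x[:2]+.075*np.array([np.cos(a),np.sin(a)]))
    a=best.x[2]-(i-1)*2*np.arcsin(44/75);print('  rev',k,best.x[:2]+.075*np.array([np.cos(a),np.sin(a)]))
E
```

```text
BL [ 0.3656 -0.2403  0.014 ]
TL [ 0.6386 -0.2137  0.014 ]
TR [ 0.6513 -0.3425  0.014 ]
BR [ 0.3789 -0.3657  0.014 ]
board [0.5994 0.0126 0.01  ]
ttable [0.5019 0.2878 0.045 ]
[0.60256096 0.01658621 2.89903922] 3.6607246641119223e-06
o [0.59698837 0.0913789 ]
  rev o [ 0.56275526 -0.04697877]
b [0.52975637 0.03459987]
  rev b [0.52975637 0.03459987]
t [ 0.56275526 -0.04697877]
  rev t [0.59698837 0.0913789 ]
```

View pics/crop0.png

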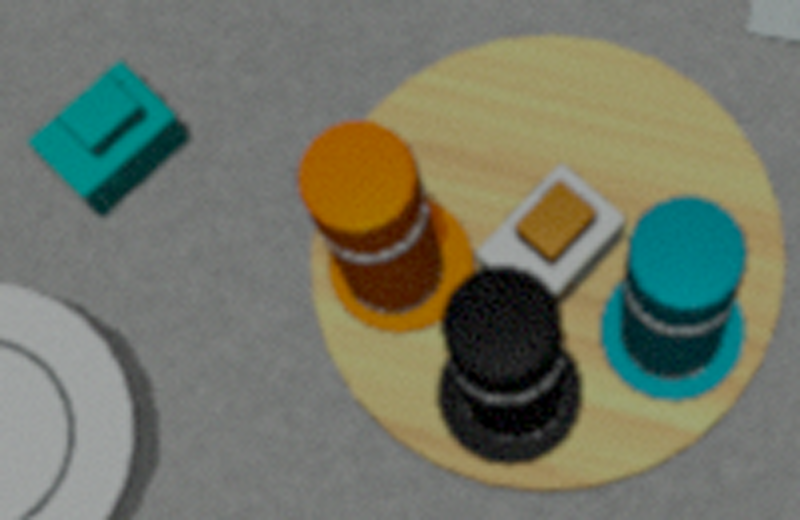

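The crop confirms both: white maquette with ochre top at crop (555,230), and black can on the black coaster at (505,370). First move: half way towards the board, turning the wrist.

```bash
cat > g.py <<'E'
import sys
from h import *
T=T_tool(); print('pos',T[:3,3].round(4),'yaw',round(np.arctan2(T[1,0],T[0,0]),4),'close',np.degrees(np.arctan2(T[1,1],T[0,1])).round(1)%180)
a=list(map(float,sys.argv[1:]))
while a:
    p,a=np.array(a[:3]),a[3:]
    d=T[:3,:3].T@(p-T[:3,3]); print(p,'->',d.round(4),'|',np.linalg.norm(d).round(3)); T[:3,3]=p
E
echo '[[0.0297,-0.0204,-0.004,0.06],[0.0593,-0.0409,-0.01,0.18],[0.0889,-0.0613,-0.02,0.3],[0.1185,-0.0818,-0.03,0.42],[0.1482,-0.1022,-0.04,0.54],[0.1778,-0.1227,-0.04,0.59],[0.2075,-0.1431,-0.04,0.59],[0.2371,-0.1636,-0.04,0.59],[0.2668,-0.184,-0.04,0.59],[0.2964,-0.2045,-0.04,0.59]]' | python3 -m pendant 0.092
python3 g.py .55 .02 .3
```

```text
t: 1.93
tool_pos: [0.3882, -0.1995, 0.24]
orientation: [3.118, -0.383, 0.001]
ft_force: [1.4, -0.2, -0.5]
grip_width: 0.0918
grasp_force: 0.0
pos [ 0.3882 -0.1995  0.24  ] yaw -0.2444 close 76.0
[0.55 0.02 0.3 ] -> [ 0.1039 -0.2521 -0.06  ] | 0.279
```

```bash
echo '[[0.015,-0.036,-0.009,0],[0.03,-0.072,-0.018,0],[0.045,-0.108,-0.027,0],[0.06,-0.144,-0.036,0],[0.075,-0.18,-0.045,0],[0.09,-0.216,-0.054,0],[0.1039,-0.2521,-0.06,0],[0.1039,-0.2521,-0.06,0],[0.1039,-0.2521,-0.06,0]]' | python3 -m pendant
python3 - <<'E'
from h import *
E=ext('wrist'); im=vision.grab_frame('wrist'); cv2.imwrite('pics/w1.png',im[:,:,::-1]); print(E.round(3))
for q in ['can_orange','can_teal','can_black','maquette','coaster_orange','coaster_teal','coaster_black']:
    for d in vision.spot_point(q,'wrist')[:3]:
        p=w('wrist',d['position'],E); print(q,round(d['conf'],2),p.round(4),proj('wrist',p,E))
E
python3 g.py .597 .0915 .2 .597 .0915 .098
```

```text
t: 2.68
tool_pos: [0.5499, 0.0201, 0.2993]
orientation: [3.119, -0.377, -0.001]
ft_force: [-0.3, -1.0, -0.6]
grip_width: 0.0918
grasp_force: 0.0
[[-0.239 -0.924 -0.3    0.632]
 [-0.971  0.227  0.075  0.   ]
 [-0.001  0.309 -0.951  0.485]
 [ 0.     0.     0.     1.   ]]
can_orange 0.93 [0.593  0.0951 0.0195] [196.7 127.6]
can_teal 0.83 [ 0.5584 -0.0478  0.0128] [300.3 126.6]
can_black 0.94 [ 3.938e-01 -2.500e-03 -3.000e-04] [291.9 231.3]
can_black 0.85 [0.5311 0.03   0.0147] [252.1 157.8]
maquette 0.59 [0.6025 0.0154 0.0107] [250.  106.5]
maquette 0.59 [0.6607 0.2418 0.001 ] [ 87.3 104.3]
coaster_orange 0.65 [0.5949 0.0917 0.0096] [199.8 124.8]
coaster_teal 0.3 [ 0.5602 -0.0447  0.0127] [297.9 125.9]
coaster_black 0.89 [0.5281 0.035  0.0097] [249.4 159.8]
pos [0.549  0.0175 0.2999] yaw -0.2457 close 75.9
[0.597  0.0915 0.2   ] -> [ 0.0285 -0.0834  0.0999] | 0.133
[0.597  0.0915 0.098 ] -> [-0.    -0.     0.102] | 0.102
```

View pics/w1.png

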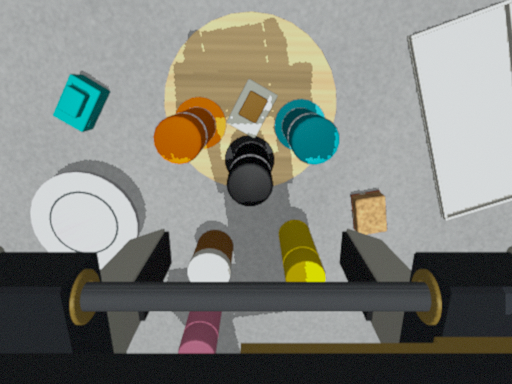

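The wrist view agrees with the maps: orange cap at (180,135), teal (313,138), black (250,180), maquette (252,105). Taking orange first.

```bash
echo '[[0.007,-0.021,0.02,0],[0.014,-0.042,0.04,0],[0.021,-0.063,0.06,0],[0.028,-0.082,0.08,0],[0.028,-0.082,0.1,0],[0.028,-0.082,0.12,0],[0.028,-0.082,0.12,0],[0.028,-0.082,0.12,0]]' | python3 -m pendant 0.074
python3 g.py .5965 .092 .098
python3 - <<'E'
from h import *
E=ext('wrist'); im=vision.grab_frame('wrist'); cv2.imwrite('pics/w2.png',im[:,:,::-1])
print(proj('wrist',[.5965,.092,.144],E))
for d in vision.look_for('can_orange','wrist')[:2]: print(d['conf'],w('wrist',d['position'],E).round(4))
for d in vision.spot_point('can_orange','wrist')[:2]: print(d['conf'],w('wrist',d['position'],E).round(4))
E
```

```text
t: 3.75
tool_pos: [0.5957, 0.0908, 0.1792]
orientation: [3.118, -0.384, -0.003]
ft_force: [-0.5, -0.4, 0.1]
grip_width: 0.0741
grasp_force: 0.0
pos [0.5957 0.0908 0.1792] yaw -0.2448 close 76.0
[0.5965 0.092  0.098 ] -> [ 0.0006 -0.0014  0.0812] | 0.081
[253.7 204.7]
0.75 [0.6027 0.0933 0.1479]
0.41 [0.5636 0.275  0.0466]
0.68 [0.5935 0.0931 0.0149]
```

View pics/w2.png

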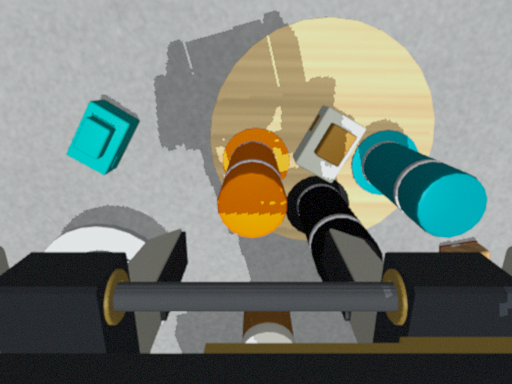

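Cap centre is at (253,205), as predicted, and midway between the fingers. Descending and gripping.

```bash
echo '[[0.0005,-0.001,0.027,0],[0.0005,-0.001,0.054,0],[0.0005,-0.001,0.075,0],[0.0005,-0.001,0.081,0],[0.0005,-0.001,0.081,0],[0.0005,-0.001,0.081,0]]' | python3 -m pendant && echo '[[0,0,0,0],[0,0,0,0],[0,0,0,0],[0,0,0,0],[0,0,0,0],[0,0,0,0]]' | python3 -m pendant 0.03 25
```

```text
t: 4.4
tool_pos: [0.598, 0.092, 0.1004]
orientation: [-3.118, 0.383, -0.004]
ft_force: [0.3, -0.9, 0.2]
grip_width: 0.0741
grasp_force: 0.0
t: 4.9
tool_pos: [0.5976, 0.0922, 0.0996]
orientation: [-3.118, 0.382, -0.003]
ft_force: [0.2, 1.3, 4.9]
grip_width: 0.0511
grasp_force: 25.0
```

```bash
echo '[[0,0,-0.01,0],[0,0,-0.03,0],[0,0,-0.06,0],[0,0,-0.09,0],[0,0,-0.12,0],[0,0,-0.15,0],[0,0,-0.16,0],[0,0,-0.16,0]]' | python3 -m pendant; python3 g.py .5906 -.2838 .26
```

```text
t: 5.57
tool_pos: [0.5981, 0.0921, 0.2615]
orientation: [-3.118, 0.382, -0.008]
ft_force: [-0.2, -0.4, -3.6]
grip_width: 0.0517
grasp_force: 25.0
pos [0.5981 0.0921 0.2615] yaw -0.2442 close 76.0
[ 0.5906 -0.2838  0.26  ] -> [0.0836 0.3666 0.0015] | 0.376
```

```bash
echo '[[0.005,0.022,0,0],[0.014,0.061,0,0],[0.023,0.1,0,0],[0.032,0.14,0,0],[0.041,0.18,0,0],[0.05,0.22,0,0],[0.059,0.26,0,0],[0.068,0.3,0,0],[0.077,0.336,0,0],[0.0836,0.3666,0,0]]' | python3 -m pendant && echo '[[0,0,0,0],[0,0,0,0]]' | python3 -m pendant; python3 g.py .5906 -.2838 .12 .5906 -.2838 .0895
python3 - <<'E'
from h import *
E=ext('wrist'); im=vision.grab_frame('wrist'); cv2.imwrite('pics/w3.png',im[:,:,::-1])
for c in ['wrist','top']:
    if c=='top': im=vision.grab_frame('top'); cv2.imwrite('pics/t3.png',im[:,:,::-1]); E=ext('top')
    for q in ['tray','can_orange','coaster_orange']:
        for d in vision.spot_point(q,c)[:2]: print(c,q,d['conf'],w(c,d['position'],E).round(4))
E
```

```text
t: 6.4
tool_pos: [0.588, -0.2864, 0.2552]
orientation: [-3.116, 0.385, 0.007]
ft_force: [1.5, 0.7, -3.1]
grip_width: 0.0516
grasp_force: 25.0
t: 6.57
tool_pos: [0.5881, -0.2854, 0.255]
orientation: [-3.115, 0.388, 0.008]
ft_force: [-0.0, 0.7, -2.6]
grip_width: 0.0514
grasp_force: 25.0
pos [ 0.5881 -0.2854  0.255 ] yaw -0.2476 close 75.8
[ 0.5906 -0.2838  0.12  ] -> [ 0.0028 -0.0019  0.135 ] | 0.135
[ 0.5906 -0.2838  0.0895] -> [0.0002 0.0001 0.0305] | 0.031
wrist can_orange 0.7 [ 0.5846 -0.2819  0.1741]
top tray 0.75 [ 5.095e-01 -2.955e-01 -3.000e-04]
top coaster_orange 0.73 [0.5996 0.0896 0.0051]
```

View pics/w3.png

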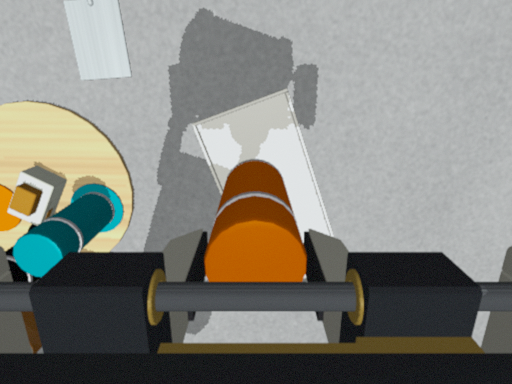

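Orange is held upright at (255,230), with the tray's far corners at (194,123) and (289,90). Lowering.

```bash
echo '[[0.0028,-0.0019,0.03,0],[0.0028,-0.0019,0.065,0],[0.0028,-0.0019,0.1,0],[0.0028,-0.0019,0.13,0],[0.0028,-0.0019,0.15,0],[0.0028,-0.0019,0.158,0],[0.0028,-0.0019,0.16,0],[0.0028,-0.0019,0.16,0]]' | python3 -m pendant; python3 g.py .5906 -.2838 .0895
```

```text
t: 7.63
tool_pos: [0.5932, -0.2827, 0.0994]
orientation: [3.118, -0.382, 0.001]
ft_force: [0.0, -0.4, -2.8]
grip_width: 0.0512
grasp_force: 25.0
pos [ 0.5932 -0.2827  0.0994] yaw -0.2438 close 76.0
[ 0.5906 -0.2838  0.0895] -> [-0.0023  0.0017  0.0099] | 0.01
```

```bash
echo '[[-0.002,0.001,0.003,0],[-0.002,0.001,0.005,0],[-0.002,0.001,0.007,0],[-0.002,0.001,0.008,0],[-0.002,0.001,0.008,0]]' | python3 -m pendant; echo '[[0,0,0.001,0],[0,0,0.001,0]]' | python3 -m pendant;echo '[[0,0,0.001,0],[0,0,0.001,0]]' | python3 -m pendant; 
```

```text
t: 8.05
tool_pos: [0.5905, -0.2832, 0.0909]
orientation: [3.118, -0.383, 0.0]
ft_force: [-0.4, -0.2, -3.3]
grip_width: 0.0514
grasp_force: 25.0
t: 8.22
tool_pos: [0.5905, -0.2832, 0.0897]
orientation: [3.118, -0.383, 0.0]
ft_force: [-0.1, -0.4, -2.9]
grip_width: 0.0514
grasp_force: 25.0
t: 8.38
tool_pos: [0.591, -0.2833, 0.0896]
orientation: [3.118, -0.382, 0.002]
ft_force: [0.2, 0.0, 2.8]
grip_width: 0.0518
grasp_force: 25.0
```

```bash
echo '[[0,0,0,0],[0,0,0,0],[0,0,0,0],[0,0,0,0],[0,0,-0.02,0],[0,0,-0.05,0],[0,0,-0.085,0],[0,0,-0.115,0],[0,0,-0.115,0]]' | python3 -m pendant 0.074; python3 g.py .5615 -.047 .2
```

```text
t: 9.13
tool_pos: [0.5931, -0.2849, 0.2114]
orientation: [3.113, -0.382, 0.018]
ft_force: [0.6, 0.8, 0.6]
grip_width: 0.0736
grasp_force: 0.0
pos [ 0.5931 -0.2849  0.2114] yaw -0.2442 close 76.0
[ 0.5615 -0.047   0.2   ] -> [-0.0883 -0.2232  0.0094] | 0.24
```

```bash
echo '[[-0.01,-0.025,0,0],[-0.025,-0.062,0,0],[-0.04,-0.099,0,0],[-0.055,-0.136,0,0],[-0.07,-0.173,0,0],[-0.082,-0.206,0,0],[-0.0875,-0.223,0.01,0],[-0.0875,-0.223,0.015,0],[-0.0875,-0.223,0.015,0]]' | python3 -m pendant
python3 - <<'E'
from h import *
E=ext('wrist'); im=vision.grab_frame('wrist'); 
for d in vision.spot_point('can_teal','wrist')[:2]: print(d['conf'],w('wrist',d['position'],E).round(4))
t=proj('wrist',[.5615,-.047,.144],E); print(t)
hsv=cv2.cvtColor(im,cv2.COLOR_RGB2HSV); m=cv2.inRange(hsv,(80,100,40),(100,255,255)); ys,xs=np.nonzero(m); print(xs.min(),xs.max(),ys.min(),ys.max())
for v in range(140,260,15):
    x=np.nonzero(m[v])[0]; print(v,(x.min(),x.max()) if len(x) else '')
E
python3 g.py .5615 -.047 .0985
```

```text
t: 9.88
tool_pos: [0.5588, -0.0448, 0.1876]
orientation: [3.118, -0.379, -0.003]
ft_force: [0.6, -0.6, -0.8]
grip_width: 0.0738
grasp_force: 0.0
0.81 [ 0.5583 -0.0429  0.0097]
[257.6 197.3]
0 291 108 229
140 (np.int64(0), np.int64(283))
155 (np.int64(0), np.int64(289))
170 (np.int64(228), np.int64(286))
185 (np.int64(227), np.int64(289))
200 (np.int64(224), np.int64(291))
215 (np.int64(231), np.int64(285))
230 
245 
pos [ 0.5597 -0.0466  0.1885] yaw -0.2448 close 76.0
[ 0.5615 -0.047   0.0985] -> [ 0.0019 -0.0001  0.09  ] | 0.09
```

```bash
echo '[[0.001,0,0.025,0],[0.001,0,0.05,0],[0.001,0,0.075,0],[0.001,0,0.087,0],[0.001,0,0.09,0],[0.001,0,0.09,0],[0.001,0,0.09,0]]' | python3 -m pendant && echo '[[0,0,0,0],[0,0,0,0],[0,0,0,0],[0,0,0,0],[0,0,0,0],[0,0,0,0]]' | python3 -m pendant 0.03 25 && echo '[[0,0,-0.01,0],[0,0,-0.03,0],[0,0,-0.06,0],[0,0,-0.09,0],[0,0,-0.12,0],[0,0,-0.15,0],[0,0,-0.16,0],[0,0,-0.16,0]]' | python3 -m pendant; python3 g.py .506 -.2915 .26
```

```text
t: 10.57
tool_pos: [0.5613, -0.047, 0.0996]
orientation: [3.118, -0.385, 0.003]
ft_force: [-0.4, -0.6, 0.5]
grip_width: 0.0739
grasp_force: 0.0
t: 11.07
tool_pos: [0.5609, -0.0461, 0.0993]
orientation: [3.118, -0.382, 0.002]
ft_force: [-0.2, -1.9, 4.2]
grip_width: 0.0513
grasp_force: 25.0
t: 11.73
tool_pos: [0.5616, -0.046, 0.2615]
orientation: [3.118, -0.382, 0.009]
ft_force: [0.3, -0.2, -2.6]
grip_width: 0.0513
grasp_force: 25.0
pos [ 0.5616 -0.046   0.2615] yaw -0.244 close 76.0
[ 0.506  -0.2915  0.26  ] -> [0.0054 0.2517 0.0015] | 0.252
```

```bash
echo '[[0.0005,0.02,0,0],[0.001,0.055,0,0],[0.002,0.092,0,0],[0.003,0.13,0,0],[0.004,0.168,0,0],[0.005,0.205,0,0],[0.0054,0.235,0,0],[0.0054,0.2517,0,0],[0.0054,0.2517,0,0],[0.0054,0.2517,0,0]]' | python3 -m pendant; python3 g.py .506 -.2915 .098
```

```text
t: 12.57
tool_pos: [0.5038, -0.2915, 0.2561]
orientation: [-3.115, 0.385, 0.006]
ft_force: [-0.0, -0.5, -1.9]
grip_width: 0.0511
grasp_force: 25.0
pos [ 0.5038 -0.2915  0.2561] yaw -0.2462 close 75.9
[ 0.506  -0.2915  0.098 ] -> [ 0.0028 -0.0002  0.1581] | 0.158
```

```bash
echo '[[0.001,0,0.025,0],[0.001,0,0.06,0],[0.001,0,0.095,0],[0.001,0,0.125,0],[0.001,0,0.145,0],[0.001,0,0.155,0],[0.001,0,0.158,0],[0.001,0,0.158,0]]' | python3 -m pendant; python3 g.py .506 -.2915 .0905
```

```text
t: 13.23
tool_pos: [0.506, -0.2908, 0.1003]
orientation: [-3.118, 0.381, 0.001]
ft_force: [-0.0, -0.1, -2.2]
grip_width: 0.0518
grasp_force: 25.0
pos [ 0.506  -0.2908  0.1003] yaw -0.2432 close 76.1
[ 0.506  -0.2915  0.0905] -> [0.0002 0.0007 0.0098] | 0.01
```

```bash
echo '[[0,0,0.003,0],[0,0,0.006,0],[0,0,0.008,0],[0,0,0.0095,0],[0,0,0.0105,0],[0,0,0.011,0],[0,0,0.011,0]]' | python3 -m pendant; echo '[[0,0,0.0005,0],[0,0,0.0005,0]]' | python3 -m pendant
```

```text
t: 13.82
tool_pos: [0.5058, -0.2917, 0.0898]
orientation: [3.118, -0.383, 0.0]
ft_force: [-0.5, 0.0, -2.8]
grip_width: 0.0513
grasp_force: 25.0
t: 13.98
tool_pos: [0.5059, -0.2918, 0.0894]
orientation: [3.118, -0.383, 0.001]
ft_force: [-0.4, 0.1, -1.3]
grip_width: 0.0516
grasp_force: 25.0
```

```bash
echo '[[0,0,0.0007,0],[0,0,0.0007,0]]' | python3 -m pendant; echo '[[0,0,0,0],[0,0,0,0],[0,0,0,0],[0,0,0,0],[0,0,-0.02,0],[0,0,-0.05,0],[0,0,-0.085,0],[0,0,-0.115,0],[0,0,-0.115,0]]' | python3 -m pendant 0.074; python3 g.py .5305 .034 .2
```

```text
t: 14.15
tool_pos: [0.5063, -0.292, 0.0893]
orientation: [3.117, -0.383, 0.002]
ft_force: [-0.3, -0.3, 4.8]
grip_width: 0.0515
grasp_force: 25.0
t: 14.9
tool_pos: [0.5084, -0.2935, 0.2103]
orientation: [3.112, -0.382, 0.016]
ft_force: [0.4, -0.0, 0.3]
grip_width: 0.0739
grasp_force: 0.0
pos [ 0.5084 -0.2935  0.2103] yaw -0.2441 close 76.0
[0.5305 0.034  0.2   ] -> [-0.0578 -0.3232  0.0081] | 0.328
```

```bash
echo '[[-0.004,-0.025,0,0],[-0.011,-0.062,0,0],[-0.018,-0.1,0,0],[-0.025,-0.139,0,0],[-0.032,-0.178,0,0],[-0.039,-0.217,0,0],[-0.046,-0.256,0,0],[-0.053,-0.293,0,0],[-0.0578,-0.322,0.008,0],[-0.0578,-0.322,0.015,0]]' | python3 -m pendant;echo '[[0,0,0,0],[0,0,0,0]]' | python3 -m pendant
python3 - <<'E'
from h import *
E=ext('wrist'); im=vision.grab_frame('wrist'); cv2.imwrite('pics/w4.png',im[:,:,::-1])
for d in vision.spot_point('can_black','wrist')[:3]: print(d['conf'],w('wrist',d['position'],E).round(4))
for q in ['maquette','coaster_teal','coaster_orange']:
  for d in vision.spot_point(q,'wrist')[:2]: print(q,d['conf'],w('wrist',d['position'],E).round(4))
print(proj('wrist',[.5305,.034,.144],E))
E
python3 g.py .5305 .034 .0985
```

```text
t: 15.73
tool_pos: [0.5274, 0.0398, 0.1881]
orientation: [-3.117, 0.375, -0.0]
ft_force: [-0.5, 0.6, -1.6]
grip_width: 0.0741
grasp_force: 0.0
t: 15.9
tool_pos: [0.5272, 0.0344, 0.1878]
orientation: [3.118, -0.382, -0.002]
ft_force: [-0.6, -0.6, 1.1]
grip_width: 0.0742
grasp_force: 0.0
0.77 [ 0.2986  0.1654 -0.0045]
0.6 [ 0.3923 -0.0014 -0.0033]
0.57 [0.5302 0.0301 0.0135]
maquette 0.97 [0.6625 0.2399 0.0012]
maquette 0.93 [0.6008 0.0155 0.0118]
coaster_teal 0.97 [ 0.5596 -0.0471  0.0102]
coaster_orange 0.96 [0.5992 0.0929 0.0091]
[255. 197.]
pos [0.5278 0.0336 0.1888] yaw -0.246 close 75.9
[0.5305 0.034  0.0985] -> [ 0.0024 -0.001   0.0903] | 0.09
```

View pics/w4.png

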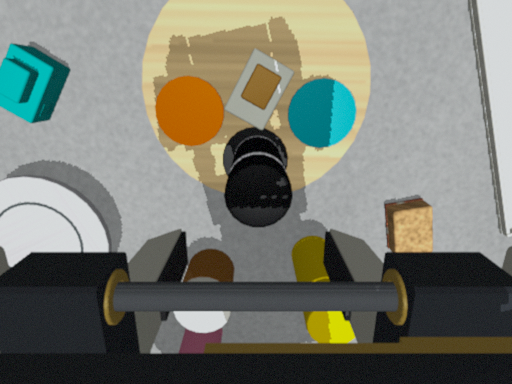

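Black cap is at (258,195), between the fingers. Bare coasters at (189,110) orange and (322,111) teal, and the maquette at (260,88) is undisturbed. I'll measure those before the descent.

```bash
python3 - <<'E'
from h import *
E=ext('wrist'); im=cv2.imread('pics/w4.png'); hsv=cv2.cvtColor(im,cv2.COLOR_BGR2HSV)
def hull(m,roi,z,nm):
    x0,y0,x1,y1=roi; mm=np.zeros_like(m); mm[y0:y1,x0:x1]=m[y0:y1,x0:x1]
    c=max(cv2.findContours(mm,cv2.RETR_EXTERNAL,cv2.CHAIN_APPROX_NONE)[0],key=cv2.contourArea).reshape(-1,2)
    P=np.array([ray('wrist',u,v,z,E)[:2] for u,v in c],np.float32); return P
for nm,lo,hi,roi in [('o',(5,150,60),(18,255,255),(145,65,232,150)),('t',(82,100,40),(100,255,255),(280,70,365,155))]:
    P=hull(cv2.inRange(hsv,lo,hi),roi,.014,nm); print(nm,cv2.minEnclosingCircle(P))
P=hull(cv2.inRange(hsv,(8,120,40),(22,255,255)),(235,55,290,115),.060,'ochre'); print('ochre',cv2.minAreaRect(P))
print(np.round(E,5).tolist())
E
echo '[[0.002,-0.0005,0.025,0],[0.002,-0.0005,0.05,0],[0.002,-0.0005,0.075,0],[0.002,-0.0005,0.087,0],[0.002,-0.0005,0.09,0],[0.002,-0.0005,0.09,0],[0.002,-0.0005,0.09,0]]' | python3 -m pendant && echo '[[0,0,0,0],[0,0,0,0],[0,0,0,0],[0,0,0,0],[0,0,0,0],[0,0,0,0]]' | python3 -m pendant 0.03 25 && echo '[[0,0,-0.01,0],[0,0,-0.03,0],[0,0,-0.06,0],[0,0,-0.09,0],[0,0,-0.12,0],[0,0,-0.15,0],[0,0,-0.16,0],[0,0,-0.16,0]]' | python3 -m pendant; python3 g.py .4214 -.2992 .26
```

```text
o ((0.5985960364341736, 0.08949334919452667), 0.03705836459994316)
t ((0.5614649653434753, -0.048135049641132355), 0.03654538840055466)
ochre ((0.6051273345947266, 0.009690851904451847), (0.0246816985309124, 0.03263215720653534), 46.99549102783203)
[[-0.24371, -0.92263, -0.29894, 0.6093], [-0.96985, 0.23144, 0.07639, 0.01322], [-0.00129, 0.30854, -0.95121, 0.3741], [0.0, 0.0, 0.0, 1.0]]
t: 16.73
tool_pos: [0.5304, 0.0343, 0.0994]
orientation: [3.118, -0.384, 0.003]
ft_force: [0.1, 0.3, 0.1]
grip_width: 0.0738
grasp_force: 0.0
t: 17.23
tool_pos: [0.5301, 0.0345, 0.0991]
orientation: [3.118, -0.382, 0.002]
ft_force: [-0.4, -1.2, 4.4]
grip_width: 0.0515
grasp_force: 25.0
t: 17.9
tool_pos: [0.5308, 0.0349, 0.2611]
orientation: [-3.118, 0.382, -0.008]
ft_force: [0.2, 0.5, -2.3]
grip_width: 0.0515
grasp_force: 24.9
pos [0.5308 0.0349 0.2611] yaw -0.244 close 76.0
[ 0.4214 -0.2992  0.26  ] -> [-0.0254  0.3506  0.0006] | 0.352
```

```bash
echo '[[-0.002,0.022,0,0],[-0.005,0.06,0,0],[-0.008,0.1,0,0],[-0.011,0.14,0,0],[-0.014,0.18,0,0],[-0.017,0.22,0,0],[-0.02,0.26,0,0],[-0.023,0.3,0,0],[-0.0245,0.33,0,0],[-0.0254,0.3506,0,0]]' | python3 -m pendant; echo '[[0,0,0,0],[0,0,0,0]]' | python3 -m pendant; python3 g.py .4214 -.2992 .0985
```

```text
t: 18.73
tool_pos: [0.4181, -0.3013, 0.2557]
orientation: [-3.116, 0.386, 0.006]
ft_force: [0.9, -0.1, -2.0]
grip_width: 0.0514
grasp_force: 24.9
t: 18.9
tool_pos: [0.4191, -0.2993, 0.256]
orientation: [-3.115, 0.386, 0.006]
ft_force: [-0.4, 0.3, -3.0]
grip_width: 0.0514
grasp_force: 24.9
pos [ 0.4191 -0.2993  0.256 ] yaw -0.2466 close 75.9
[ 0.4214 -0.2992  0.0985] -> [ 0.0028 -0.0003  0.1575] | 0.158
```

```bash
echo '[[0.001,0,0.025,0],[0.001,0,0.06,0],[0.001,0,0.095,0],[0.001,0,0.125,0],[0.001,0,0.145,0],[0.001,0,0.155,0],[0.001,0,0.16,0],[0.001,0,0.16,0],[0.001,0,0.16,0]]' | python3 -m pendant; python3 g.py .4214 -.2992 .0905
```

```text
t: 19.65
tool_pos: [0.4219, -0.2996, 0.0994]
orientation: [3.117, -0.382, 0.002]
ft_force: [0.8, 0.2, -2.1]
grip_width: 0.0516
grasp_force: 24.9
pos [ 0.4219 -0.2996  0.0994] yaw -0.2436 close 76.0
[ 0.4214 -0.2992  0.0905] -> [-0.0006 -0.0002  0.0089] | 0.009
```

```bash
echo '[[0,0,0.003,0],[0,0,0.006,0],[0,0,0.008,0],[0,0,0.009,0],[0,0,0.0095,0],[0,0,0.0095,0]]' | python3 -m pendant; echo '[[0,0,0.0006,0],[0,0,0.0006,0]]' | python3 -m pendant; echo '[[0,0,0.0006,0],[0,0,0.0006,0]]' | python3 -m pendant
```

```text
t: 20.15
tool_pos: [0.4213, -0.2996, 0.0892]
orientation: [3.118, -0.383, 0.0]
ft_force: [-1.0, 0.7, -2.9]
grip_width: 0.0518
grasp_force: 24.9
t: 20.32
tool_pos: [0.4216, -0.2998, 0.0891]
orientation: [3.117, -0.383, 0.002]
ft_force: [-0.1, 0.7, 3.6]
grip_width: 0.0514
grasp_force: 24.9
t: 20.48
tool_pos: [0.4219, -0.3, 0.089]
orientation: [3.117, -0.383, 0.003]
ft_force: [-0.7, 1.1, 8.3]
grip_width: 0.0517
grasp_force: 24.9
```

```bash
echo '[[0,0,0,0],[0,0,0,0],[0,0,0,0],[0,0,0,0],[0,0,-0.02,0],[0,0,-0.05,0],[0,0,-0.085,0],[0,0,-0.115,0],[0,0,-0.115,0]]' | python3 -m pendant 0.074; python3 g.py .58 .0137 .2
```

```text
t: 21.23
tool_pos: [0.4235, -0.3017, 0.2089]
orientation: [3.112, -0.382, 0.014]
ft_force: [0.3, -0.4, 0.4]
grip_width: 0.0737
grasp_force: 0.0
pos [ 0.4235 -0.3017  0.2089] yaw -0.2441 close 76.0
[0.58   0.0137 0.2   ] -> [ 0.0755 -0.3439  0.0077] | 0.352
```

```bash
echo '[[0.006,-0.025,0,0.05],[0.014,-0.063,0,0.15],[0.022,-0.1,0,0.25],[0.03,-0.138,0,0.35],[0.038,-0.177,0,0.45],[0.046,-0.215,0,0.506],[0.055,-0.253,0,0.506],[0.064,-0.291,0,0.506],[0.071,-0.325,0,0.506],[0.0755,-0.3439,0,0.506]]' | python3 -m pendant 0.07;echo '[[0,0,0,0],[0,0,0,0]]' | python3 -m pendant
python3 - <<'E'
from h import *
E=ext('wrist'); im=vision.grab_frame('wrist'); cv2.imwrite('pics/w5.png',im[:,:,::-1]); np.save('E5',E)
for q in ['maquette','coaster_black','coaster_teal','coaster_orange']:
  for d in vision.spot_point(q,'wrist')[:2]: print(q,d['conf'],w('wrist',d['position'],E).round(4))
E2=ext('top'); im=vision.grab_frame('top'); cv2.imwrite('pics/t5.png',im[:,:,::-1])
for q in ['maquette','can_black','can_teal','can_orange','coaster_black','tray']:
  for d in vision.spot_point(q,'top')[:3]: print('top',q,d['conf'],w('top',d['position'],E2).round(4))
E
python3 g.py
```

```text
t: 22.07
tool_pos: [0.5784, 0.0196, 0.2019]
orientation: [-2.924, 1.147, 0.001]
ft_force: [-0.8, 0.3, -0.4]
grip_width: 0.0701
grasp_force: 0.0
t: 22.23
tool_pos: [0.5774, 0.0168, 0.2018]
orientation: [2.924, -1.147, -0.002]
ft_force: [-1.3, 0.2, -0.4]
grip_width: 0.0702
grasp_force: 0.0
maquette 0.74 [0.6053 0.0143 0.0093]
maquette 0.61 [0.6623 0.2413 0.0023]
coaster_black 0.78 [0.5268 0.0357 0.012 ]
coaster_teal 0.67 [ 0.561  -0.0465  0.0106]
coaster_orange 0.98 [0.5953 0.0911 0.0086]
top maquette 0.22 [ 0.5893 -0.2807  0.0019]
top can_black 0.7 [ 0.4205 -0.3005 -0.0017]
top can_teal 0.6 [ 0.509  -0.2956  0.0043]
top can_orange 0.59 [ 0.5877 -0.2834  0.0021]
top tray 0.93 [ 0.5074 -0.2971 -0.0013]
pos [0.5776 0.0156 0.2029] yaw -0.7506 close 47.0
```

View pics/w5.png

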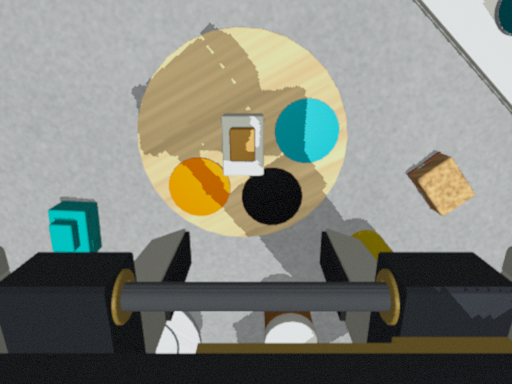

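The maquette at (243,145) is untouched and square to the fingers, with coasters at (199,186) orange, (271,195) black and (306,130) teal. Measuring them.

```bash
python3 - <<'E'
from h import *
E=np.load('E5.npy'); im=cv2.imread('pics/w5.png'); hsv=cv2.cvtColor(im,cv2.COLOR_BGR2HSV)
def pts(m,roi,z):
    x0,y0,x1,y1=roi; mm=np.zeros_like(m); mm[y0:y1,x0:x1]=m[y0:y1,x0:x1]
    c=max(cv2.findContours(mm,cv2.RETR_EXTERNAL,cv2.CHAIN_APPROX_NONE)[0],key=cv2.contourArea).reshape(-1,2)
    return np.array([ray('wrist',u,v,z,E)[:2] for u,v in c],np.float32),c
for nm,lo,hi,roi in [('o',(5,150,60),(18,255,255),(160,148,234,222)),('t',(82,100,40),(100,255,255),(265,90,350,170)),('b',(0,0,0),(180,255,40),(234,162,308,228))]:
    P,_=pts(cv2.inRange(hsv,lo,hi),roi,.014); print(nm,cv2.minEnclosingCircle(P))
P,c=pts(cv2.inRange(hsv,(8,120,40),(22,255,255)),(226,120,262,170),.060); print('ochre',cv2.minAreaRect(P))
m=cv2.inRange(hsv,(0,0,60),(180,60,255)); P,c=pts(m,(215,108,272,182),.044); print(c.min(0),c.max(0),cv2.minAreaRect(P))
corner=[ray('wrist',u,v,.044,E)[:2] for u,v in[(222,175.5),(265.5,175.5)]]; print(corner)
mid=np.mean(corner,0); xt=np.array([np.cos(-.7506),np.sin(-.7506)]); print('centre',mid+.032*xt, np.linalg.norm(corner[0]-corner[1]))
E
```

```text
o ((0.5970603823661804, 0.08403429388999939), 0.03576833754777908)
t ((0.5609491467475891, -0.04716610535979271), 0.03626066818833351)
b ((0.529171347618103, 0.03460691124200821), 0.03574414923787117)
ochre ((0.6049047708511353, 0.00983046181499958), (0.024435874074697495, 0.03248277306556702), 47.139442443847656)
[221 113] [264 176] ((0.6016011834144592, 0.01243194192647934), (0.045328035950660706, 0.067188560962677), 47.13895034790039)
[array([0.59310709, 0.05183486]), array([0.56084647, 0.01706911])]
centre [0.60037774 0.0126255 ] 0.047427892919183555
```

```bash
python3 g.py .602 .013 .1 .602 .013 .0195
```

```text
pos [0.5776 0.0156 0.2029] yaw -0.7506 close 47.0
[0.602 0.013 0.1  ] -> [ 0.0196 -0.0147  0.1029] | 0.106
[0.602  0.013  0.0195] -> [-0.      0.      0.0805] | 0.08
```

```bash
echo '[[0.007,-0.005,0.02,0],[0.014,-0.01,0.05,0],[0.0196,-0.0147,0.08,0],[0.0196,-0.0147,0.105,0],[0.0196,-0.0147,0.125,0],[0.0196,-0.0147,0.125,0],[0.0196,-0.0147,0.125,0]]' | python3 -m pendant 0.064; python3 g.py .602 .013 .0195
python3 - <<'E'
from h import *
im=vision.grab_frame('wrist'); cv2.imwrite('pics/w6.png',im[:,:,::-1])
E
```

```text
t: 23.42
tool_pos: [0.6015, 0.0133, 0.0772]
orientation: [2.923, -1.151, -0.003]
ft_force: [-0.1, -0.0, 1.0]
grip_width: 0.064
grasp_force: 0.0
pos [0.6015 0.0133 0.0772] yaw -0.7502 close 47.0
[0.602  0.013  0.0195] -> [ 0.0007 -0.0002  0.0577] | 0.058
```

View pics/w6.png

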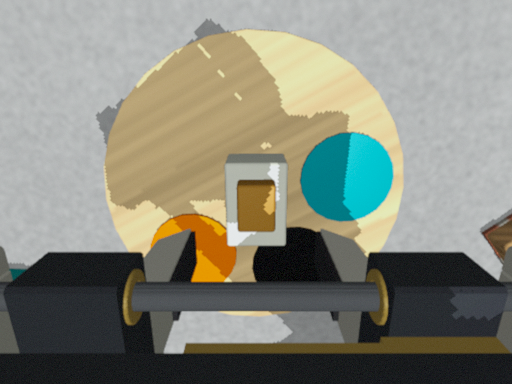

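The maquette (256,205) is centred between the fingers. Descending, gripping and lifting.

```bash
echo '[[0.0005,0,0.015,0],[0.0005,0,0.03,0],[0.0005,0,0.045,0],[0.0005,0,0.054,0],[0.0005,0,0.0577,0],[0.0005,0,0.0577,0],[0.0005,0,0.0577,0]]' | python3 -m pendant; echo '[[0,0,0,0],[0,0,0,0],[0,0,0,0],[0,0,0,0],[0,0,0,0],[0,0,0,0]]' | python3 -m pendant 0.025 20; echo '[[0,0,-0.005,0],[0,0,-0.02,0],[0,0,-0.04,0],[0,0,-0.07,0],[0,0,-0.1,0],[0,0,-0.11,0],[0,0,-0.11,0]]' | python3 -m pendant; python3 g.py .502 .2885 .13
```

```text
t: 24.05
tool_pos: [0.6031, 0.0129, 0.0213]
orientation: [-2.923, 1.151, -0.003]
ft_force: [0.3, 0.6, -0.6]
grip_width: 0.0641
grasp_force: 0.0
t: 24.55
tool_pos: [0.6024, 0.0129, 0.0202]
orientation: [2.923, -1.151, 0.0]
ft_force: [-0.6, -1.2, -0.6]
grip_width: 0.0286
grasp_force: 0.0
t: 25.13
tool_pos: [0.6041, 0.0128, 0.1332]
orientation: [-2.922, 1.15, -0.009]
ft_force: [0.7, -0.3, -1.9]
grip_width: 0.0259
grasp_force: 20.0
pos [0.6041 0.0128 0.1332] yaw -0.7501 close 47.0
[0.502  0.2885 0.13  ] -> [-0.2627 -0.1321  0.0024] | 0.294
```

The grip width of 26 mm is the ochre block's, not the 44 mm I expected. Checking.

```bash
python3 - <<'E'
from h import *
im=vision.grab_frame('wrist'); s=vision.grab_frame('side')
b=cv2.resize(s[120:300,80:320],(512,384),interpolation=cv2.INTER_CUBIC)
cv2.imwrite('pics/w7.png',cv2.resize(np.hstack([im,b])[:,:,::-1],(800,300)))
E
```

```text
(no output)
```

View pics/w7.png

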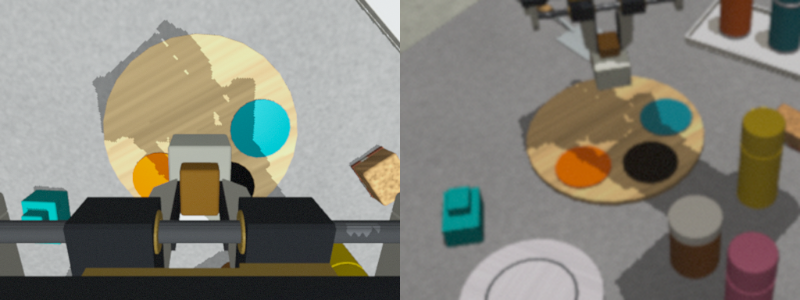

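```bash
python3 - <<'E'
from h import *
T=np.array(vision.get_calibration('wrist')['T_tool_cam']); print('f',f('wrist'),T.round(3).tolist())
for z in [-.035,-.019,0,.02,.034]:
    print(z,[proj('wrist',[x,y,z],T) for x,y in [(0,.013),(0,-.013)]], 'blk', [proj('wrist',[x,y,z],T) for x,y in [(.032,.022),(.032,-.022)]])
im=vision.grab_frame('wrist'); cv2.imwrite('pics/w8.png',cv2.resize(im[150:300,170:350],(720,600),interpolation=cv2.INTER_CUBIC)[:,:,::-1])
E=ext('side'); 
for q in ['maquette']:
    for d in vision.spot_point(q,'wrist')[:2]: print(d['conf'],'tool frame',(T@np.r_[d['position'],1])[:3].round(4))
    vision.grab_frame('side')
    for d in vision.spot_point(q,'side')[:2]: print(d['conf'],w('side',d['position'],E).round(4))
print(robot.get_state()['tool_pos'])
E
```

```text
f 326.567226557297 [[-0.0, -0.951, -0.31, 0.084], [1.0, 0.0, -0.001, 0.0], [0.001, -0.31, 0.951, -0.185], [0.0, 0.0, 0.0, 1.0]]
-0.035 [array([280.6, 253.6]), array([230.3, 253.6])] blk [array([300.7, 195.2]), array([210.3, 195.1])]
-0.019 [array([278.5, 239.5]), array([232.4, 239.5])] blk [array([296.7, 185.3]), array([214.2, 185.3])]
0 [array([276.5, 225.5]), array([234.5, 225.4])] blk [array([292.9, 175.7]), array([218.1, 175.7])]
0.02 [array([274.7, 213.2]), array([236.3, 213.2])] blk [array([289.5, 167.3]), array([221.5, 167.3])]
0.034 [array([273.6, 205.8]), array([237.4, 205.8])] blk [array([287.5, 162.3]), array([223.5, 162.3])]
0.97 tool frame [-0.1096 -0.208   0.1303]
0.87 tool frame [-0.002  -0.0028  0.0105]
0.72 [0.6044 0.0132 0.1149]
0.69 [ 0.6662  0.2406 -0.0071]
[0.60132044 0.01302042 0.12810796]
```

View pics/w8.png

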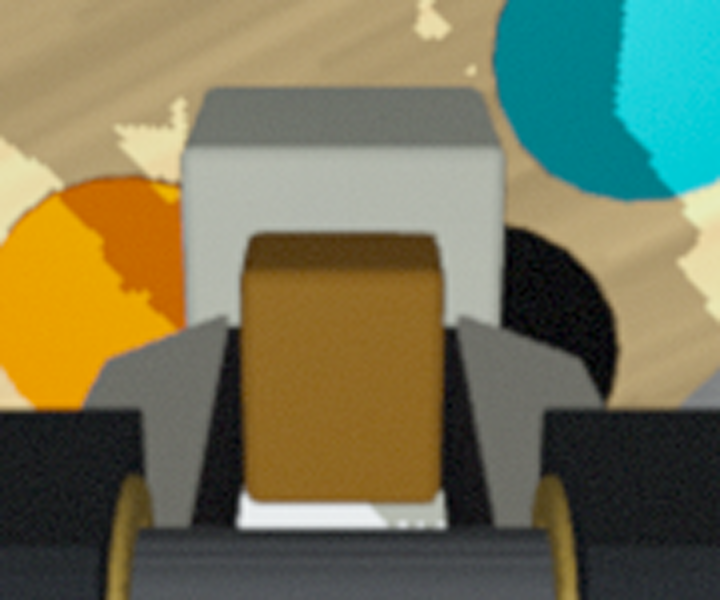

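The maquette hangs level, held by the ochre block at crop (343,370), with its underside about 10 mm below the fingertips. Both networks agree on that. Carrying it to the turntable.

```bash
echo '[[-0.013,-0.007,0,-0.05],[-0.04,-0.02,0,-0.12],[-0.07,-0.035,0,-0.2],[-0.1,-0.05,0,-0.28],[-0.13,-0.065,0,-0.36],[-0.16,-0.08,0,-0.44],[-0.19,-0.095,0,-0.5],[-0.22,-0.111,0,-0.5],[-0.245,-0.123,0,-0.5],[-0.2627,-0.1321,0,-0.5]]' | python3 -m pendant;echo '[[0,0,0,0],[0,0,0,0],[0,0,0,0]]' | python3 -m pendant
python3 - <<'E'
from h import *
E=ext('wrist'); a=vision.grab_frame('wrist'); np.save('E9',E)
for q in ['turntable','maquette']:
    for d in vision.spot_point(q,'wrist')[:2]: print('wrist',q,round(d['conf'],2),w('wrist',d['position'],E).round(4))
b=vision.grab_frame('top')
for q in ['turntable','maquette']:
    for d in vision.spot_point(q,'top')[:3]: print('top',q,round(d['conf'],2),w('top',d['position']).round(4))
cv2.imwrite('pics/w9.png',cv2.resize(np.hstack([a,b])[:,:,::-1],(800,300)))
E
python3 g.py .502 .2885 .0655
```

```text
t: 26.27
tool_pos: [0.4984, 0.2909, 0.1289]
orientation: [3.117, -0.389, -0.003]
ft_force: [0.7, 0.1, -1.0]
grip_width: 0.0255
grasp_force: 20.0
t: 26.52
tool_pos: [0.5001, 0.2881, 0.1293]
orientation: [3.116, -0.392, -0.001]
ft_force: [0.0, -0.3, -1.2]
grip_width: 0.0259
grasp_force: 20.0
wrist turntable 0.94 [0.5013 0.2917 0.0009]
wrist maquette 0.77 [0.5015 0.2896 0.1175]
top maquette 0.71 [ 0.6667  0.2435 -0.0042]
pos [0.5006 0.288  0.1301] yaw -0.2514 close 75.6
[0.502  0.2885 0.0655] -> [ 0.0012 -0.0009  0.0646] | 0.065
```

View pics/w9.png

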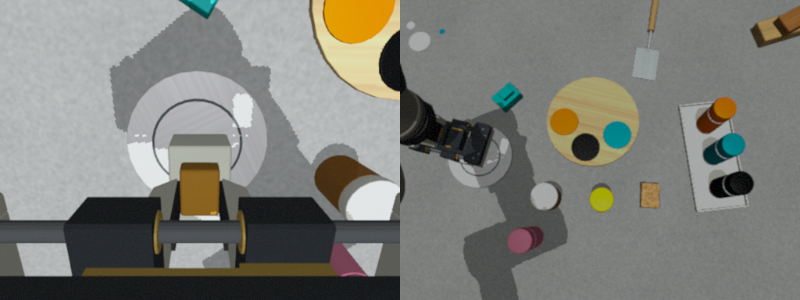

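All three cans stand in the tray (right panel). The dark circle's centre is about 3 px left of the maquette, so I'll shift 2.5 mm that way while lowering.

```bash
echo '[[0.001,-0.001,0.015,0],[0.001,-0.002,0.032,0],[0.001,-0.0025,0.048,0],[0.001,-0.0025,0.058,0],[0.001,-0.0025,0.063,0],[0.001,-0.0025,0.065,0],[0.001,-0.0025,0.065,0]]' | python3 -m pendant;echo '[[0,0,0.002,0],[0,0,0.004,0],[0,0,0.006,0],[0,0,0.006,0]]' | python3 -m pendant; echo '[[0,0,0.001,0],[0,0,0.001,0]]' | python3 -m pendant
```

```text
t: 27.4
tool_pos: [0.502, 0.2907, 0.0652]
orientation: [3.117, -0.392, 0.0]
ft_force: [-1.1, -0.3, -2.0]
grip_width: 0.0255
grasp_force: 20.0
t: 27.73
tool_pos: [0.5021, 0.2909, 0.0593]
orientation: [-3.117, 0.392, -0.001]
ft_force: [-0.5, -0.1, -0.8]
grip_width: 0.0257
grasp_force: 20.0
t: 27.9
tool_pos: [0.5022, 0.2909, 0.0591]
orientation: [-3.117, 0.392, -0.002]
ft_force: [-0.8, -1.2, 6.5]
grip_width: 0.0258
grasp_force: 20.0
```

```bash
echo '[[0,0,0,0],[0,0,0,0],[0,0,0,0],[0,0,0,0],[0,0,0,0],[0,0,0,0]]' | python3 -m pendant 0.07; echo '[[0,0,-0.01,0],[0,0,-0.03,0],[0,0,-0.06,0],[0,0,-0.09,0],[0,0,-0.12,0],[0,0,-0.15,0],[0,0,-0.15,0],[0,0,-0.15,0]]' | python3 -m pendant
python3 - <<'E'
from h import *
E=ext('wrist'); a=vision.grab_frame('wrist'); np.save('E10',E)
for q in ['turntable','maquette']:
    for d in vision.spot_point(q,'wrist')[:2]: print('wrist',q,round(d['conf'],2),w('wrist',d['position'],E).round(4))
b=vision.grab_frame('side')
for q in ['turntable','maquette']:
    for d in vision.spot_point(q,'side')[:3]: print('side',q,round(d['conf'],2),w('side',d['position']).round(4))
cv2.imwrite('pics/w10.png',cv2.resize(np.hstack([a,b])[:,:,::-1],(800,300)))
E
python3 g.py .425 -.28 .215
```

```text
t: 28.4
tool_pos: [0.5018, 0.2909, 0.058]
orientation: [3.117, -0.392, -0.0]
ft_force: [-0.4, 0.1, 0.0]
grip_width: 0.0611
grasp_force: 0.0
t: 29.07
tool_pos: [0.5027, 0.2913, 0.2107]
orientation: [-3.115, 0.392, -0.007]
ft_force: [0.0, -0.5, -0.2]
grip_width: 0.0701
grasp_force: 0.0
wrist maquette 0.95 [6.615e-01 2.395e-01 3.000e-04]
wrist maquette 0.89 [0.5052 0.292  0.048 ]
side turntable 0.89 [0.5039 0.2884 0.0016]
side maquette 0.88 [0.5037 0.2927 0.0462]
side maquette 0.77 [ 0.6652  0.2409 -0.0041]
pos [0.5013 0.2906 0.2068] yaw -0.2502 close 75.7
[ 0.425 -0.28   0.215] -> [ 0.0674  0.5718 -0.0074] | 0.576
```

View pics/w10.png

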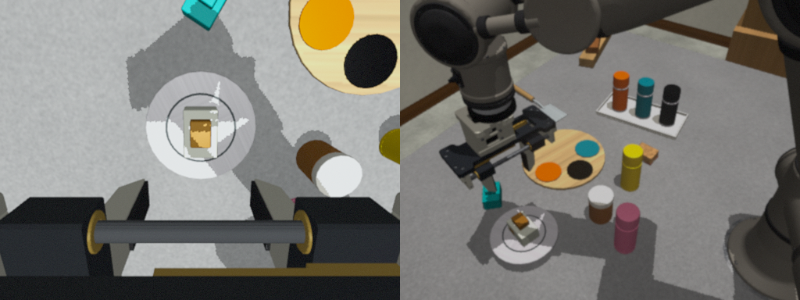

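The maquette stands upright inside the dark circle (left panel, (200,128); circle centre about (200,127)). Now returning the black can.

```bash
echo '[[0.003,0.025,-0.007,0],[0.007,0.06,-0.007,0],[0.0115,0.1,-0.007,0],[0.016,0.14,-0.007,0],[0.021,0.18,-0.007,0],[0.026,0.22,-0.007,0],[0.031,0.26,-0.007,0],[0.0355,0.3,-0.007,0],[0.04,0.34,-0.007,0],[0.045,0.38,-0.007,0]]' | python3 -m pendant 0.074; python3 g.py .4217 -.2998 .2
```

```text
t: 30.2
tool_pos: [0.4504, -0.0901, 0.2147]
orientation: [-3.117, 0.392, 0.001]
ft_force: [0.5, 0.3, -0.2]
grip_width: 0.074
grasp_force: 0.0
pos [ 0.4504 -0.0901  0.2147] yaw -0.2501 close 75.7
[ 0.4217 -0.2998  0.2   ] -> [0.0241 0.2103 0.0147] | 0.212
```

```bash
echo '[[0.004,0.035,0,0],[0.008,0.075,0,0],[0.012,0.112,0,0],[0.016,0.15,0.005,0],[0.02,0.18,0.01,0],[0.023,0.2,0.015,0],[0.0241,0.2103,0.015,0],[0.0241,0.2103,0.015,0],[0.0241,0.2103,0.015,0]]' | python3 -m pendant; python3 g.py .4217 -.2998 .0885
python3 - <<'E'
from h import *
E=ext('wrist'); a=vision.grab_frame('wrist')
for q in ['can_black','can_teal','can_orange']:
    for d in vision.spot_point(q,'wrist')[:2]: print('wrist',q,round(d['conf'],2),w('wrist',d['position'],E).round(4))
E
```

```text
t: 30.95
tool_pos: [0.4225, -0.2976, 0.1999]
orientation: [-3.116, 0.393, 0.001]
ft_force: [0.3, -0.2, 0.5]
grip_width: 0.0739
grasp_force: 0.0
pos [ 0.4225 -0.2976  0.1999] yaw -0.2508 close 75.6
[ 0.4217 -0.2998  0.0885] -> [-1.000e-04  2.500e-03  1.114e-01] | 0.111
wrist can_black 0.98 [ 0.4209 -0.3032  0.0067]
wrist can_black 0.95 [ 0.3927 -0.0033 -0.0042]
wrist can_teal 0.68 [ 0.5073 -0.2928  0.0034]
wrist can_orange 0.74 [ 0.5847 -0.281   0.006 ]
```

```bash
echo '[[0,0.002,0.025,0],[0,0.002,0.055,0],[0,0.002,0.085,0],[0,0.002,0.105,0],[0,0.002,0.111,0],[0,0.002,0.111,0],[0,0.002,0.111,0]]' | python3 -m pendant && echo '[[0,0,0,0],[0,0,0,0],[0,0,0,0],[0,0,0,0],[0,0,0,0],[0,0,0,0]]' | python3 -m pendant 0.03 25 && python3 g.py && echo '[[0,0,-0.01,0],[0,0,-0.03,0],[0,0,-0.06,0],[0,0,-0.09,0],[0,0,-0.12,0],[0,0,-0.15,0],[0,0,-0.17,0],[0,0,-0.17,0]]' | python3 -m pendant; python3 g.py .5298 .0345 .26
```

```text
t: 31.73
tool_pos: [0.4229, -0.3001, 0.0902]
orientation: [3.116, -0.391, 0.002]
ft_force: [0.1, 0.0, 1.2]
grip_width: 0.0742
grasp_force: 0.0
t: 32.23
tool_pos: [0.4225, -0.3007, 0.0899]
orientation: [3.116, -0.392, 0.002]
ft_force: [0.1, -0.5, 5.6]
grip_width: 0.0512
grasp_force: 25.0
pos [ 0.4225 -0.3007  0.0899] yaw -0.2503 close 75.7
t: 32.9
tool_pos: [0.4234, -0.3011, 0.2638]
orientation: [3.112, -0.391, 0.01]
ft_force: [0.5, 0.5, -1.9]
grip_width: 0.0514
grasp_force: 25.0
pos [ 0.4234 -0.3011  0.2638] yaw -0.2501 close 75.7
[0.5298 0.0345 0.26  ] -> [ 0.02   -0.3515  0.0026] | 0.352
```

```bash
echo '[[0.001,-0.022,0,0],[0.003,-0.06,0,0],[0.005,-0.1,0,0],[0.0075,-0.14,0,0],[0.01,-0.18,0,0],[0.0125,-0.22,0,0],[0.015,-0.26,0,0],[0.017,-0.3,0,0],[0.019,-0.33,0,0],[0.02,-0.3515,0,0]]' | python3 -m pendant; echo '[[0,0,0,0],[0,0,0,0],[0,0,0,0]]' | python3 -m pendant; python3 g.py .5298 .0345 .11
```

```text
t: 33.73
tool_pos: [0.5279, 0.0387, 0.2574]
orientation: [-3.117, 0.388, 0.005]
ft_force: [-0.2, -0.6, -2.7]
grip_width: 0.0517
grasp_force: 25.0
t: 33.98
tool_pos: [0.5277, 0.0351, 0.258]
orientation: [3.116, -0.392, -0.004]
ft_force: [0.2, -0.5, -1.8]
grip_width: 0.0512
grasp_force: 25.0
pos [0.5277 0.0351 0.258 ] yaw -0.2501 close 75.7
[0.5298 0.0345 0.11  ] -> [ 2.50e-03 -1.00e-04  1.48e-01] | 0.148
```

```bash
echo '[[0.001,0,0.025,0],[0.001,0,0.06,0],[0.001,0,0.095,0],[0.001,0,0.125,0],[0.001,0,0.142,0],[0.001,0,0.148,0],[0.001,0,0.148,0],[0.001,0,0.148,0],[0.001,0,0.148,0]]' | python3 -m pendant; python3 g.py .5298 .0345 .1
```

```text
t: 34.73
tool_pos: [0.5306, 0.0347, 0.1127]
orientation: [-3.117, 0.393, -0.005]
ft_force: [-0.1, 0.5, -2.5]
grip_width: 0.0514
grasp_force: 25.0
pos [0.5306 0.0347 0.1127] yaw -0.2509 close 75.6
[0.5298 0.0345 0.1   ] -> [-0.0008  0.0004  0.0127] | 0.013
```

```bash
echo '[[-0.0005,0,0.003,0],[-0.0008,0.0002,0.006,0],[-0.0008,0.0002,0.009,0],[-0.0008,0.0002,0.011,0],[-0.0008,0.0002,0.012,0],[-0.0008,0.0002,0.012,0],[-0.0008,0.0002,0.012,0]]' | python3 -m pendant; echo '[[0,0,0.0006,0],[0,0,0.0006,0]]' | python3 -m pendant; echo '[[0,0,0.0006,0],[0,0,0.0006,0]]' | python3 -m pendant
```

```text
t: 35.32
tool_pos: [0.5292, 0.0351, 0.0999]
orientation: [3.117, -0.392, 0.003]
ft_force: [-1.0, -0.2, 5.2]
grip_width: 0.0516
grasp_force: 25.0
t: 35.48
tool_pos: [0.5296, 0.035, 0.0999]
orientation: [3.117, -0.392, 0.004]
ft_force: [-1.7, -0.9, 10.1]
grip_width: 0.0515
grasp_force: 25.0
t: 35.65
tool_pos: [0.5299, 0.0349, 0.0999]
orientation: [3.117, -0.392, 0.006]
ft_force: [-2.3, -1.3, 13.5]
grip_width: 0.0513
grasp_force: 25.0
```

```bash
echo '[[0,0,-0.0012,0],[0,0,-0.0012,0]]' | python3 -m pendant; echo '[[0,0,0,0],[0,0,0,0],[0,0,0,0],[0,0,0,0],[0,0,-0.02,0],[0,0,-0.05,0],[0,0,-0.085,0],[0,0,-0.115,0],[0,0,-0.115,0]]' | python3 -m pendant 0.074; python3 g.py .591 -.2835 .2
```

```text
t: 35.82
tool_pos: [0.5292, 0.0351, 0.0999]
orientation: [3.117, -0.392, 0.003]
ft_force: [-0.6, -0.8, 7.1]
grip_width: 0.0513
grasp_force: 25.0
t: 36.57
tool_pos: [0.5318, 0.0352, 0.2202]
orientation: [-3.117, 0.392, -0.017]
ft_force: [1.3, -0.1, 0.8]
grip_width: 0.0739
grasp_force: 0.0
pos [0.5318 0.0352 0.2202] yaw -0.25 close 75.7
[ 0.591  -0.2835  0.2   ] -> [0.136  0.2941 0.0211] | 0.325
```

```bash
echo '[[0.01,0.022,0,0],[0.026,0.056,0,0],[0.042,0.091,0,0],[0.058,0.126,0,0],[0.074,0.161,0,0],[0.09,0.196,0,0],[0.106,0.23,0,0],[0.122,0.264,0,0],[0.134,0.291,0.01,0],[0.1365,0.295,0.018,0]]' | python3 -m pendant; echo '[[0,0,0,0],[0,0,0,0]]' | python3 -m pendant; python3 g.py .591 -.2835 .089
python3 - <<'E'
from h import *
E=ext('wrist'); a=vision.grab_frame('wrist')
for q in ['can_teal','can_orange']:
    for d in vision.spot_point(q,'wrist')[:2]: print('wrist',q,round(d['conf'],2),w('wrist',d['position'],E).round(4))
hsv=cv2.cvtColor(a,cv2.COLOR_RGB2HSV); m=cv2.inRange(hsv,(3,150,40),(18,255,255)); ys,xs=np.nonzero(m[:240,150:360]); print(xs.min()+150,xs.max()+150,ys.min(),ys.max(), proj('wrist',[.591,-.2835,.134],E))
E
```

```text
t: 37.4
tool_pos: [0.5875, -0.2896, 0.1943]
orientation: [3.115, -0.399, -0.0]
ft_force: [-0.8, 1.6, -0.2]
grip_width: 0.0741
grasp_force: 0.0
t: 37.57
tool_pos: [0.5873, -0.2834, 0.1947]
orientation: [-3.115, 0.392, 0.004]
ft_force: [-0.5, 0.4, -1.0]
grip_width: 0.0738
grasp_force: 0.0
pos [ 0.5873 -0.2834  0.1947] yaw -0.2505 close 75.6
[ 0.591  -0.2835  0.089 ] -> [ 0.0039 -0.0007  0.1057] | 0.106
wrist can_teal 0.81 [ 0.504  -0.2899  0.0028]
wrist can_teal 0.42 [0.5269 0.0335 0.0149]
wrist can_orange 0.91 [ 0.5873 -0.2783  0.0063]
wrist can_orange 0.39 [0.5259 0.0312 0.0195]
222 284 137 220 [254.7 189.5]
```

```bash
echo '[[0.0025,0,0.025,0],[0.0025,0,0.055,0],[0.0025,0,0.085,0],[0.0025,0,0.1,0],[0.0025,0,0.1055,0],[0.0025,0,0.1055,0],[0.0025,0,0.1055,0]]' | python3 -m pendant && echo '[[0,0,0,0],[0,0,0,0],[0,0,0,0],[0,0,0,0],[0,0,0,0],[0,0,0,0]]' | python3 -m pendant 0.03 25 && python3 g.py && echo '[[0,0,-0.01,0],[0,0,-0.03,0],[0,0,-0.06,0],[0,0,-0.09,0],[0,0,-0.12,0],[0,0,-0.15,0],[0,0,-0.17,0],[0,0,-0.17,0]]' | python3 -m pendant; python3 g.py .5975 .0915 .26
```

```text
t: 38.3
tool_pos: [0.5912, -0.2847, 0.0922]
orientation: [3.116, -0.39, 0.003]
ft_force: [0.9, -1.0, 0.5]
grip_width: 0.0739
grasp_force: 0.0
t: 38.8
tool_pos: [0.5908, -0.285, 0.0915]
orientation: [3.117, -0.392, 0.002]
ft_force: [0.6, 1.5, 4.9]
grip_width: 0.0516
grasp_force: 25.0
pos [ 0.5908 -0.285   0.0915] yaw -0.2503 close 75.7
t: 39.47
tool_pos: [0.5916, -0.286, 0.2662]
orientation: [3.113, -0.392, 0.012]
ft_force: [0.8, -0.2, -1.7]
grip_width: 0.0513
grasp_force: 25.0
pos [ 0.5916 -0.286   0.2662] yaw -0.2504 close 75.7
[0.5975 0.0915 0.26  ] -> [-0.0879 -0.3673  0.0043] | 0.378
```

```bash
echo '[[-0.005,-0.022,0,0],[-0.0145,-0.06,0,0],[-0.024,-0.1,0,0],[-0.0335,-0.14,0,0],[-0.043,-0.18,0,0],[-0.053,-0.22,0,0],[-0.0625,-0.26,0,0],[-0.072,-0.3,0,0],[-0.081,-0.338,0,0],[-0.0879,-0.3673,0,0]]' | python3 -m pendant; echo '[[0,0,0,0],[0,0,0,0],[0,0,0,0]]' | python3 -m pendant; python3 g.py .5975 .0915 .112
```

```text
t: 40.3
tool_pos: [0.5947, 0.0957, 0.2586]
orientation: [3.117, -0.39, -0.005]
ft_force: [0.7, -0.7, -2.7]
grip_width: 0.0512
grasp_force: 25.0
t: 40.55
tool_pos: [0.5955, 0.0921, 0.2591]
orientation: [3.116, -0.391, -0.004]
ft_force: [0.2, -0.2, -3.2]
grip_width: 0.0514
grasp_force: 25.0
pos [0.5955 0.0921 0.2591] yaw -0.25 close 75.7
[0.5975 0.0915 0.112 ] -> [ 2.400e-03 -1.000e-04  1.471e-01] | 0.147
```

```bash
echo '[[0.001,0,0.025,0],[0.001,0,0.06,0],[0.001,0,0.095,0],[0.001,0,0.125,0],[0.001,0,0.14,0],[0.001,0,0.147,0],[0.001,0,0.147,0],[0.001,0,0.147,0],[0.001,0,0.147,0]]' | python3 -m pendant; python3 g.py .5975 .0915 .1015
```

```text
t: 41.3
tool_pos: [0.5982, 0.0918, 0.1152]
orientation: [-3.117, 0.393, -0.005]
ft_force: [-0.3, -0.4, -3.0]
grip_width: 0.0514
grasp_force: 25.0
pos [0.5982 0.0918 0.1152] yaw -0.251 close 75.6
[0.5975 0.0915 0.1015] -> [-0.0006  0.0005  0.0137] | 0.014
```

```bash
echo '[[-0.0004,0,0.003,0],[-0.0004,0.0004,0.006,0],[-0.0004,0.0004,0.009,0],[-0.0004,0.0004,0.011,0],[-0.0004,0.0004,0.012,0],[-0.0004,0.0004,0.0125,0],[-0.0004,0.0004,0.0125,0]]' | python3 -m pendant; echo '[[0,0,0.0004,0],[0,0,0.0004,0]]' | python3 -m pendant
```

```text
t: 41.88
tool_pos: [0.5968, 0.0921, 0.1015]
orientation: [3.117, -0.392, 0.001]
ft_force: [0.6, -0.0, 1.1]
grip_width: 0.0515
grasp_force: 25.0
t: 42.05
tool_pos: [0.597, 0.0921, 0.1015]
orientation: [-3.117, 0.392, -0.002]
ft_force: [-0.6, 0.9, 3.7]
grip_width: 0.0514
grasp_force: 25.0
```

```bash
echo '[[0,0,0,0],[0,0,0,0],[0,0,0,0],[0,0,0,0],[0,0,-0.02,0],[0,0,-0.05,0],[0,0,-0.085,0],[0,0,-0.115,0],[0,0,-0.115,0]]' | python3 -m pendant 0.074; python3 g.py .506 -.292 .2
```

```text
t: 42.8
tool_pos: [0.5996, 0.0923, 0.2226]
orientation: [-3.115, 0.392, -0.018]
ft_force: [1.5, -0.2, 0.4]
grip_width: 0.074
grasp_force: 0.0
pos [0.5996 0.0923 0.2226] yaw -0.2502 close 75.7
[ 0.506 -0.292  0.2  ] -> [0.0042 0.3955 0.0214] | 0.396
```

```bash
echo '[[0,0.035,0,0],[0.001,0.076,0,0],[0.001,0.117,0,0],[0.002,0.158,0,0],[0.002,0.199,0,0],[0.003,0.24,0,0],[0.003,0.281,0,0],[0.004,0.322,0,0],[0.005,0.363,0,0],[0.005,0.396,0.008,0]]' | python3 -m pendant; echo '[[0,0,0.005,0],[0,0,0.01,0],[0,0,0.01,0]]' | python3 -m pendant; python3 g.py .506 -.292 .09
python3 - <<'E'
from h import *
E=ext('wrist'); a=vision.grab_frame('wrist')
for d in vision.spot_point('can_teal','wrist')[:2]: print(round(d['conf'],2),w('wrist',d['position'],E).round(4))
hsv=cv2.cvtColor(a,cv2.COLOR_RGB2HSV); m=cv2.inRange(hsv,(80,100,40),(100,255,255)); ys,xs=np.nonzero(m[:240,150:360]); print(xs.min()+150,xs.max()+150,ys.min(),ys.max(), proj('wrist',[.506,-.292,.134],E))
E
```

```text
t: 43.63
tool_pos: [0.5028, -0.2961, 0.2085]
orientation: [3.115, -0.394, 0.003]
ft_force: [-0.0, 0.8, 0.1]
grip_width: 0.0737
grasp_force: 0.0
t: 43.88
tool_pos: [0.5027, -0.2919, 0.196]
orientation: [-3.115, 0.392, 0.004]
ft_force: [0.6, 0.4, 0.5]
grip_width: 0.0738
grasp_force: 0.0
pos [ 0.5027 -0.2919  0.196 ] yaw -0.2506 close 75.6
[ 0.506 -0.292  0.09 ] -> [ 0.0035 -0.0005  0.106 ] | 0.106
225 286 135 217 [254.9 189.4]
```

```bash
echo '[[0.002,0,0.025,0],[0.002,0,0.055,0],[0.002,0,0.085,0],[0.002,0,0.101,0],[0.002,0,0.107,0],[0.002,0,0.107,0],[0.002,0,0.107,0]]' | python3 -m pendant && echo '[[0,0,0,0],[0,0,0,0],[0,0,0,0],[0,0,0,0],[0,0,0,0],[0,0,0,0]]' | python3 -m pendant 0.03 25 && python3 g.py && echo '[[0,0,-0.01,0],[0,0,-0.03,0],[0,0,-0.06,0],[0,0,-0.09,0],[0,0,-0.12,0],[0,0,-0.15,0],[0,0,-0.17,0],[0,0,-0.17,0]]' | python3 -m pendant; python3 g.py .5612 -.0472 .26
```

```text
t: 44.57
tool_pos: [0.5063, -0.293, 0.0919]
orientation: [3.116, -0.39, 0.002]
ft_force: [0.1, -0.7, -0.0]
grip_width: 0.074
grasp_force: 0.0
t: 45.07
tool_pos: [0.5057, -0.2935, 0.0915]
orientation: [3.116, -0.392, 0.002]
ft_force: [-0.5, 0.6, 4.9]
grip_width: 0.0511
grasp_force: 25.0
pos [ 0.5057 -0.2935  0.0915] yaw -0.2503 close 75.7
t: 45.73
tool_pos: [0.5066, -0.2944, 0.2659]
orientation: [3.113, -0.391, 0.012]
ft_force: [0.6, -0.1, -0.9]
grip_width: 0.051
grasp_force: 25.0
pos [ 0.5066 -0.2944  0.2659] yaw -0.2502 close 75.7
[ 0.5612 -0.0472  0.26  ] -> [-0.0084 -0.253   0.005 ] | 0.253
```

```bash
echo '[[-0.0005,-0.02,0,0],[-0.002,-0.055,0,0],[-0.003,-0.092,0,0],[-0.004,-0.13,0,0],[-0.0055,-0.168,0,0],[-0.007,-0.205,0,0],[-0.008,-0.235,0,0],[-0.0084,-0.253,0,0],[-0.0084,-0.253,0,0],[-0.0084,-0.253,0,0]]' | python3 -m pendant; echo '[[0,0,0,0],[0,0,0,0]]' | python3 -m pendant; python3 g.py .5612 -.0472 .112
```

```text
t: 46.57
tool_pos: [0.5592, -0.0452, 0.2593]
orientation: [3.117, -0.389, -0.004]
ft_force: [-0.5, -1.7, -2.8]
grip_width: 0.0512
grasp_force: 25.0
t: 46.73
tool_pos: [0.5594, -0.0472, 0.2601]
orientation: [3.116, -0.394, -0.002]
ft_force: [-0.3, -1.3, -2.3]
grip_width: 0.0517
grasp_force: 25.0
pos [ 0.5594 -0.0472  0.2601] yaw -0.2516 close 75.6
[ 0.5612 -0.0472  0.112 ] -> [ 0.002  -0.0005  0.1481] | 0.148
```

```bash
echo '[[0.001,0,0.025,0],[0.001,0,0.06,0],[0.001,0,0.095,0],[0.001,0,0.125,0],[0.001,0,0.14,0],[0.001,0,0.148,0],[0.001,0,0.148,0],[0.001,0,0.148,0],[0.001,0,0.148,0]]' | python3 -m pendant; python3 g.py .5612 -.0472 .1015
```

```text
t: 47.48
tool_pos: [0.5618, -0.047, 0.1143]
orientation: [3.116, -0.393, 0.005]
ft_force: [-0.2, -0.3, -2.7]
grip_width: 0.0515
grasp_force: 25.0
pos [ 0.5618 -0.047   0.1143] yaw -0.2509 close 75.6
[ 0.5612 -0.0472  0.1015] -> [-0.0006  0.0003  0.0128] | 0.013
```

```bash
echo '[[-0.0004,0,0.003,0],[-0.0004,0.0003,0.006,0],[-0.0004,0.0003,0.009,0],[-0.0004,0.0003,0.011,0],[-0.0004,0.0003,0.0118,0],[-0.0004,0.0003,0.0118,0],[-0.0004,0.0003,0.0118,0]]' | python3 -m pendant; echo '[[0,0,0.0004,0],[0,0,0.0004,0]]' | python3 -m pendant
```

```text
t: 48.07
tool_pos: [0.5606, -0.0465, 0.1016]
orientation: [3.117, -0.392, 0.002]
ft_force: [-1.6, 0.3, 4.8]
grip_width: 0.0515
grasp_force: 25.0
t: 48.23
tool_pos: [0.5609, -0.0466, 0.1016]
orientation: [3.117, -0.392, 0.003]
ft_force: [-1.6, 2.2, 6.8]
grip_width: 0.0514
grasp_force: 25.0
```

Contact. Releasing, lifting and moving clear for a final check.

```bash
echo '[[0,0,0,0],[0,0,0,0],[0,0,0,0],[0,0,0,0],[0,0,-0.02,0],[0,0,-0.05,0],[0,0,-0.085,0],[0,0,-0.12,0],[0,0,-0.15,0],[0,0,-0.15,0]]' | python3 -m pendant 0.074; echo '[[0,0.03,0,0],[0,0.07,0,0],[0,0.11,0,0],[0,0.15,0,0],[0,0.19,0,0],[0,0.22,0,0],[0,0.22,0,0],[0,0.22,0,0]]' | python3 -m pendant
python3 - <<'E'
from h import *
b=[]
for n in ['side','top']:
    a=vision.grab_frame(n); b.append(a)
    for q in ['can_orange','coaster_orange','can_teal','coaster_teal','can_black','coaster_black','maquette','turntable','jar']:
        for d in vision.spot_point(q,n)[:3]:
            if d['conf']>.5: print(n,q,round(d['conf'],2),w(n,d['position']).round(4))
r=lambda im:cv2.resize(im,(400,300),interpolation=cv2.INTER_AREA)
cr=[cv2.resize(b[0][150:300,120:320],(400,300),interpolation=cv2.INTER_CUBIC),cv2.resize(b[1][95:245,100:300],(400,300),interpolation=cv2.INTER_CUBIC)]
cv2.imwrite('pics/end.png',np.vstack([np.hstack([r(x) for x in b]),np.hstack(cr)])[:,:,::-1])
E
```

```text
t: 49.07
tool_pos: [0.5631, -0.0471, 0.2572]
orientation: [3.116, -0.392, 0.018]
ft_force: [-0.1, 0.1, 1.6]
grip_width: 0.0739
grasp_force: 0.0
t: 49.73
tool_pos: [0.5051, -0.261, 0.2496]
orientation: [-3.116, 0.397, 0.002]
ft_force: [0.4, -0.1, -0.1]
grip_width: 0.0742
grasp_force: 0.0
side can_orange 0.56 [0.5987 0.0942 0.0137]
side coaster_orange 0.71 [0.5946 0.0928 0.0095]
side coaster_orange 0.6 [0.5052 0.2921 0.0476]
side can_teal 0.92 [ 0.5594 -0.0442  0.0104]
side coaster_teal 0.58 [ 0.5643 -0.0428  0.0026]
side can_black 0.92 [0.5316 0.0369 0.0099]
side can_black 0.76 [ 0.3052  0.1652 -0.0034]
side can_black 0.71 [ 0.3936 -0.0066  0.0019]
side coaster_black 0.63 [0.5271 0.037  0.0057]
side maquette 0.71 [ 0.6663  0.2438 -0.0024]
side maquette 0.64 [0.5061 0.292  0.0482]
side turntable 0.97 [0.5038 0.2896 0.0006]
side jar 0.95 [0.4003 0.1227 0.0011]
top can_orange 0.87 [0.5914 0.0934 0.0094]
top coaster_orange 0.8 [0.5994 0.0917 0.0082]
top coaster_orange 0.61 [ 5.072e-01 -2.927e-01  2.000e-04]
top can_teal 0.7 [ 0.5639 -0.0468  0.0152]
top coaster_teal 0.9 [ 0.5631 -0.0485  0.0075]
top can_black 0.98 [ 3.932e-01 -5.300e-03 -2.000e-04]
top can_black 0.8 [0.5282 0.0348 0.0102]
top can_black 0.56 [ 0.3034  0.1622 -0.0017]
top coaster_black 0.66 [0.5324 0.0295 0.0069]
top maquette 0.97 [ 0.6652  0.2421 -0.0044]
top maquette 0.77 [0.5028 0.2911 0.0483]
top turntable 0.63 [5.015e-01 2.910e-01 4.000e-04]
top jar 0.94 [ 0.3993  0.1244 -0.0032]
top jar 0.59 [0.5928 0.0958 0.0122]
```

View pics/end.png

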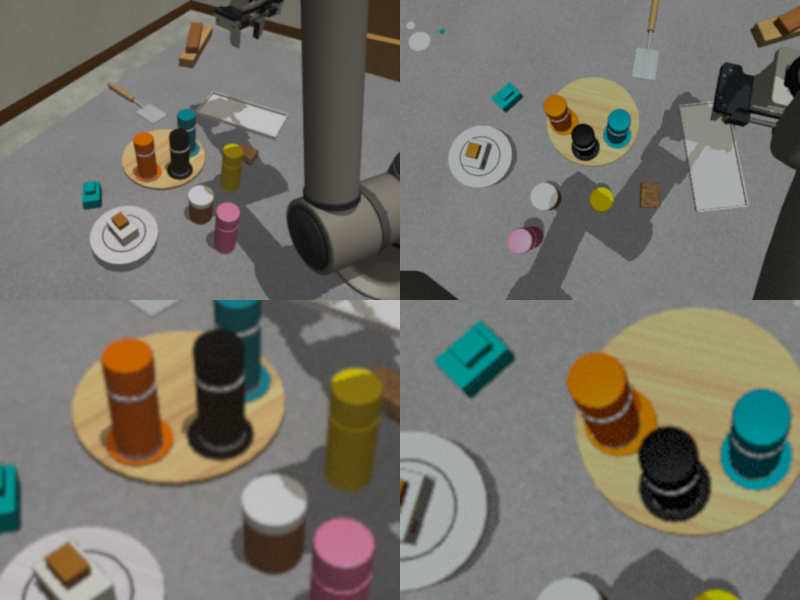

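The final picture shows all three cans upright and centred on their own coasters. The maquette is upright inside the circle, and the jar hasn't moved. Handing in.

```bash
python3 -c "
from station import robot
print(robot.finish_job())"
```

```text
the job is handed in; nothing more can be done
None
```

I handed the job in at about 50 s of robot time: the last pictures show all three cans upright on the coasters of their own colour, the maquette upright inside the turntable's dark circle, and the jar where it was; no verdict was printed.

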